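# Reset the tripped bench switch

### The arm

A 6-joint arm with a two-finger parallel gripper is mounted at the origin on a cart in front of the work surface, level with it; the furniture and walls round the work are solid. World frame = base frame: x ahead of the robot, y to its left, z up, the work surface at z = 0. Lengths are in m, angles in degrees, forces in N, time in s.
With the tool pointing down it reaches from about 0.4 to 0.825 m from the base axis. Payload 7 kg.
Tool frame: the origin (TCP) lies on the centre line of the jaws, within the pads' length; the fingertips stand 22 mm ahead of it and the grasp point (between the pads) lies 3 mm ahead of it; z points along the fingers, y is the line along which they close (so a half turn about z gives the same grasp; the last joint's range is limited). The gripper opens to 88 mm and grips with 3 to 60 N. Pads are 19 mm wide; open, the fingers measure 130 mm over their backs; the gripper's body (78 mm by 193 mm) begins 47 mm behind the grasp point.
Start: joints at [-59.639, 20.546, 0.682, 0, -70.136, -16.507], TCP at [0.162, -0.655, 0.249] pointing down, gripper open.
Joint ranges: [-176.03, 176.03], [-82.01, 121.73], [-58.28, 71.71], [-173.87, 95.51], [-174.79, -0.11], [-173.66, 173.66]. Speed limits (degrees/s): [136.94, 136.94, 172.46, 180, 180, 180].

### API

Orientations are given as [roll, pitch, yaw] about the fixed x, y, z axes, in that order (R = Rz(yaw) Ry(pitch) Rx(roll)).
In Python, from plant import get_state, cams, r gives the robot as it stands.
- The arm moves only by the tool apply_moves, never from a script. Its argument "targets" is a list of rows, each an object with "dp": the shift along the world's x, y, z in m, a list of three; "yaw": the turn about the world's z in degrees. In form: [{"dp": [x, y, z], "yaw": yaw}, ...]. A call has 1 to 20 rows; each row is the pose to reach, as a shift and turn from the pose commanded when the call began; what a row does not reach only later rows make up. A row lasts 1/12 s, in which the tool goes at most 41.7 mm and 7.16 degrees, less where a joint would pass 70% of its speed; a pose out of reach is approached as far as the arm can. A call with a gripper value outside its range is refused whole. "grip" is the gripper command: -1 is fully open, 1 is shut, values between are in proportion, set as the call begins (left out, the last holds). The fingers move at their own pace and stop on an object; "squeeze" is the grip in N (left out, the last holds). Time passes only in rows, so rows that repeat a pose let the fingers close. It gives the time, the measured TCP pose, the force, the opening and the grip force at its end, in the units of the state.
- get_state(): the state, without advancing time (a new reading comes with each control period).
- cams.capture(name): name is "scene" or "top" or "wrist"; returns a dict with "image" (420x560x3 uint8, red, green, blue), "range_z" (420x560 float32, m along the optical axis (not along the pixel's ray), 0 where there is no reading), "fx", "fy", "cx", "cy" (pixels), "R" (3x3) and "t" (3): a world point X has camera coordinates R X + t; the wrist camera has in their place "T_tool_cam" (4x4, takes a point from camera to tool coordinates, whose origin is the TCP and whose axes are the flange's). Camera axes: x right, y down, z forward; pixel columns grow to the right and rows downward; lengths in m; the calibration is good to about 2 mm. A picture is of the moment at which its call begins: read the wrist's pose just before it.
- r.close_job(): hands the job in; it is judged then, once.
The state is a dict: "time_s": time; "joints": joint angles; "qd": joint speeds; "joint_torque": joint torques, N m; "tcp_pos": TCP position; "eef_rot": TCP orientation; "contact_force": force on the tool from outside, world axes, zero at the start; "moment": the same for the moment, N m; "gripper_width": finger opening in m; "gripper_force": force on a finger pad.
Only numpy, scipy, OpenCV 4.12 (cv2) and the standard library are available. Lean on these libraries where they do the work, as an engineer would, in place of code of your own. Each camera call takes 0.05 s, during which the arm holds its last target. There are 200 camera calls.

### The job

One of the three lever switches on the bench's switch board has tripped: its lever stands about upright, halfway between the others' end positions. Reset it: first bring that lever fully off, towards the robot as far as it goes, then throw it fully on, away from the robot as far as it goes, and let go. Leave the other two levers as they are.

Things in the scene. Friction and masses are not known exactly. Their poses are not given: they have to be found in the camera images.
- tripped_switch: grey housing of the tripped switch, 76 (x) x 56 (y) x 26 mm high, fixed on a plywood board (top 26 mm above the bench) in a row of three alike, 100 mm apart along y, in any order. Origin: centre of its underside. z up, x away from the robot to the board's aluminium duct, y along the row. The lever's axle runs along y, 30 mm above the origin. Nothing on the board stands over 130 mm above the bench
- tripped_lever (a joint): its lever, rad: 0 fully off (leans 0.6 rad to -x, to the robot), 0.6 upright, 1.2 fully on (leans 0.6 rad to +x); hard stops at both ends. Starts near 0.6. A 10 mm steel stem with a round black T-bar across its end: bar parallel to y, centre 65 mm from the axle, 16 mm thick, 44 mm long. Friction: about 3 N at the bar; stays where left
- on_lever (a joint): the same for a neighbouring switch of the same shape that is on (about 1.2); to be left on
- off_lever (a joint): the same for a neighbouring switch of the same shape that is switched off on purpose (about 0); to be left off

How it is judged (in metres and radians):
On the way, in this order (a step that is already met when the one before it is completed fails the run):
1. the tripped lever is brought fully off (within 10 degrees of its stop) (value of joint tripped_lever below 0.175 rad), for 0.1 s.
2. then it is thrown fully on (within 10 degrees of its stop) (value of joint tripped_lever above 1.025 rad), for 0.1 s.
At the end, for the whole second after the job is handed in: the tripped lever rests on, within 10 degrees of its on stop; the on lever is still on and the off lever still off, each within about 14 degrees of its stop (value of joint tripped_lever above 1.025 rad and value of joint on_lever above 0.96 rad and value of joint off_lever below 0.24 rad and velocity of joint tripped_lever between -0.1 and 0.1 rad/s); the robot touches nothing.
It fails at once if the lever that was on is moved more than about 14 degrees from its stop (value of joint on_lever below 0.96 rad).
It fails at once if the lever that was off is moved more than about 14 degrees from its stop (value of joint off_lever above 0.24 rad).
It also fails if it takes over 32 s, if anything falls off the work surface, if the arm or the gripper's body presses on something with over 40 N, if the wrist force passes 120 N, or if a joint passes its speed limit or range.

## Working session

There is one attempt and no reset: what is moved stays moved. The work goes in short steps, Python scripts to look and compute and a tool call to move; the robot and the scene stay as the last step left them, time stands still between calls to the robot, and variables do not carry over. Pictures are saved under pics/ and viewed, at most 10 in all, crops included, and the job is handed in when it is done.

Besides the shell and the picture viewer there is one more tool, called as name(argument=value, ...), one argument or row to a line, values as JSON. apply_moves: Moves the arm, as the interface text tells. Its arguments: {"type":"object","properties":{"targets":{"type":"array","items":{"type":"object","properties":{"dp":{"type":"array","items":{"type":"number"}},"yaw":{"type":"number"}}}},"grip":{"type":"number"},"squeeze":{"type":"number"}},"required":["targets"]}

```bash
mkdir -p pics
python3 - <<'E'
from plant import get_state,cams
import cv2,numpy as np
s=get_state();print(s)
for n in("top","scene"):
    c=cams.capture(n);cv2.imwrite(f"pics/{n}1.png",c["image"][:,:,::-1]);np.savez(f"{n}1.npz",**c)
E
```

```text
{'time_s': 0.0, 'joints': array([-5.96385888e+01,  2.05919116e+01,  6.32630639e-01, -2.13306727e-02,
       -7.01341657e+01, -1.65068723e+01]), 'qd': array([ 0.04825432,  0.01874199, -0.02352065,  0.09677921,  0.03165099,
        0.01141399]), 'joint_torque': array([ 5.82205957e-04, -5.82716095e+01,  2.93052542e+01,  6.99717119e+00,
        6.86562998e-03, -1.21841044e-04]), 'tcp_pos': array([ 0.16150735, -0.65492301,  0.24760477]), 'eef_rot': array([ 1.79904707e+02, -7.32827682e-03, -1.66152720e+02]), 'contact_force': array([-0.0727903 ,  0.27888075, -0.15929435]), 'moment': array([ 0.01904623,  0.06132335, -0.05410653]), 'gripper_force': 0.0, 'gripper_width': 0.08769333994723418}
```

View pics/top1.png

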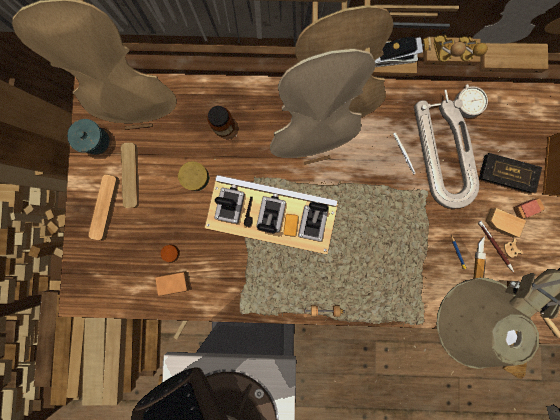

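View pics/scene1.png

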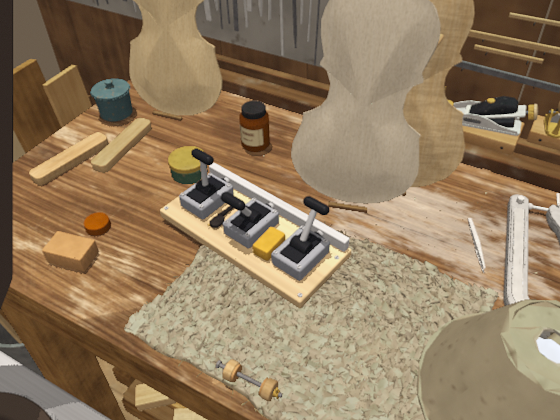

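The scene shows three switches on the board, with T-bars at about (202,157), (233,202) and (315,206). Violin plates hang behind them. Next I'll get the 3D positions.

```bash
cat > h.py <<'E'
import numpy as np
def cloud(n):
    c=np.load(n+".npz");z=c["range_z"];v,u=np.mgrid[:z.shape[0],:z.shape[1]]
    P=np.stack([(u-c["cx"])/c["fx"]*z,(v-c["cy"])/c["fy"]*z,z],-1)
    X=(P-c["t"])@c["R"]; X[z==0]=np.nan
    return X,c["image"]
E
python3 - <<'E'
from h import *;import cv2
np.set_printoptions(precision=3,suppress=True)
X,im=cloud("top1")
c=cv2.resize(im[165:265,195:345],None,fx=5,fy=5,interpolation=cv2.INTER_CUBIC);cv2.imwrite("pics/topc.png",c[:,:,::-1])
X2,im2=cloud("scene1")
c=cv2.resize(im2[140:300,150:360],None,fx=3.6,fy=3.6,interpolation=cv2.INTER_CUBIC);cv2.imwrite("pics/scc.png",c[:,:,::-1])
for n,(u,v) in dict(domA=(100,80),B=(345,50),C=(320,100),ductL=(216,180),ductR=(337,201),bL=(206,227),bR=(328,251)).items(): print(n,X[v,u])
for u,v in((202,157),(233,202),(315,206)): print("bar",X2[v,u])
# high points near board
for Y,i in((X,im),(X2,im2)):
    q=(Y[...,2]>.07)&(Y[...,2]<.14)&(i.max(-1)<60)
    n,l,st,ce=cv2.connectedComponentsWithStats(q.astype(np.uint8))
    for k in range(1,n):
        if st[k,4]>15: 
            p=Y[l==k];print(ce[k],st[k,4],np.median(p,0),p.min(0),p.max(0))
E
```

```text
domA [0.75  0.261 0.179]
B [ 0.742 -0.212  0.347]
C [ 0.694 -0.182  0.252]
ductL [0.568 0.038 0.053]
ductR [ 0.527 -0.245  0.049]
bL [0.458 0.063 0.026]
bR [ 0.409 -0.231  0.011]
bar [0.506 0.001 0.129]
bar [ 0.452 -0.09   0.118]
bar [ 0.502 -0.197  0.118]
[ 5.655 29.532] 139 [0.895 0.525 0.098] [0.892 0.508 0.07 ] [0.9   0.559 0.138]
[162.183  31.248] 982 [0.895 0.162 0.107] [0.873 0.067 0.07 ] [0.903 0.273 0.14 ]
[251.374  33.07 ] 1223 [ 0.895 -0.034  0.111] [ 0.87  -0.147  0.07 ] [0.902 0.071 0.14 ]
[419.184  38.049] 1112 [ 0.898 -0.39   0.123] [ 0.839 -0.535  0.074] [ 0.907 -0.327  0.14 ]
[541.812  38.457] 457 [ 0.898 -0.684  0.107] [ 0.893 -0.746  0.07 ] [ 0.9  -0.63  0.14]
[406.     57.267] 45 [ 0.847 -0.385  0.108] [ 0.843 -0.398  0.103] [ 0.852 -0.365  0.119]
[382.474  63.684] 19 [ 0.833 -0.333  0.104] [ 0.831 -0.348  0.097] [ 0.835 -0.321  0.109]
[218.834 116.799] 403 [0.708 0.031 0.088] [0.685 0.008 0.07 ] [0.733 0.06  0.092]
[224.801 201.478] 136 [0.513 0.004 0.128] [ 0.503 -0.015  0.079] [0.522 0.025 0.132]
[318.341 206.558] 129 [ 0.507 -0.195  0.118] [ 0.499 -0.214  0.111] [ 0.518 -0.176  0.124]
[266.767 227.845] 116 [ 0.459 -0.087  0.119] [ 0.45  -0.106  0.099] [ 0.468 -0.065  0.123]
[234.807 411.777] 301 [ 0.066 -0.029  0.087] [ 0.045 -0.059  0.07 ] [0.073 0.006 0.125]
[492.918 107.928] 487 [ 0.848 -0.36   0.128] [ 0.839 -0.396  0.109] [ 0.875 -0.323  0.14 ]
[253.257 110.133] 346 [0.704 0.032 0.087] [0.688 0.013 0.075] [0.735 0.054 0.091]
[504.664 121.769] 134 [ 0.849 -0.386  0.107] [ 0.843 -0.399  0.1  ] [ 0.86  -0.362  0.113]
[202.032 156.508] 187 [0.509 0.003 0.127] [ 0.502 -0.015  0.118] [0.519 0.025 0.132]
[232.415 200.945] 236 [ 0.455 -0.087  0.118] [ 0.449 -0.106  0.086] [ 0.474 -0.066  0.122]
[315.921 205.427] 241 [ 0.504 -0.197  0.117] [ 0.498 -0.216  0.108] [ 0.513 -0.177  0.122]
```

View pics/topc.png

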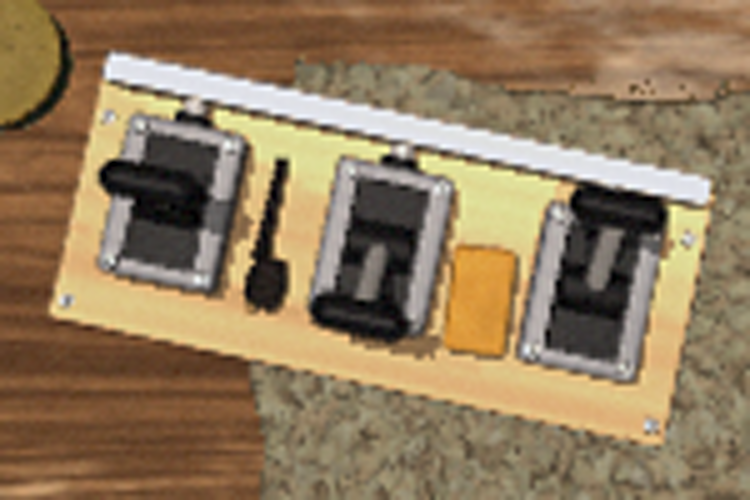

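View pics/scc.png

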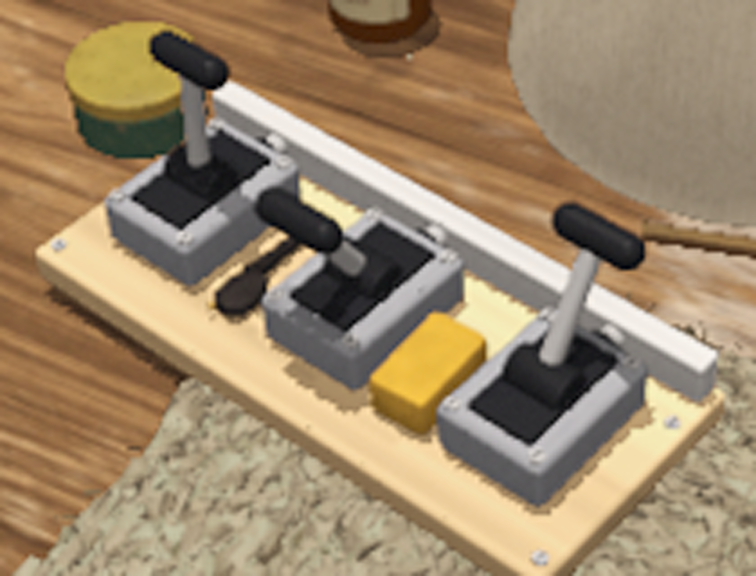

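The leftmost switch is the tripped one: upright, bar at about (0.510, 0.004), top at 0.129 as expected. The middle one is off and the right one is on. Now I'll check the obstacles and the row's yaw.

Run:
```python
from h import *;import cv2
np.set_printoptions(precision=3,suppress=True)
for s in("top1","scene1"):
    X,im=cloud(s)
    x,y,z=X[...,0],X[...,1],X[...,2]
    q=(z>.15)&(x>.05)&(x<.72)&(abs(y)<.9)
    n,l,st,ce=cv2.connectedComponentsWithStats(q.astype(np.uint8))
    for k in range(1,n):
        if st[k,4]>30:p=X[l==k];print(s,ce[k],st[k,4],p.min(0),p.max(0))
    # white duct
    q=(im.min(-1)>170)&(z>.035)&(z<.07)&(x>.45)&(x<.62)&(y<.1)&(y>-.28)
    p=X[q];print("duct",len(p),np.polyfit(p[:,1],p[:,0],1),np.degrees(np.arctan(np.polyfit(p[:,1],p[:,0],1)[0])))
    for c in((.51,.004),(.457,-.087),(.506,-.196)):
        q=(z>.105)&(z<.14)&(np.hypot(x-c[0],y-c[1])<.035)
        p=X[q];r=cv2.minAreaRect((p[:,:2]*1000).astype(np.float32));print(r,z[q].max())
```

```text
top1 [314.545  97.386] 3984 [ 0.657 -0.261  0.15 ] [ 0.72  -0.099  0.348]
top1 [496.342 318.746] 8927 [ 0.207 -0.583  0.189] [ 0.405 -0.413  0.349]
top1 [180.62  399.421] 3302 [ 0.122 -0.064  0.151] [0.241 0.143 0.49 ]
top1 [553.286 412.107] 168 [ 0.136 -0.611  0.227] [ 0.179 -0.555  0.32 ]
duct 832 [0.132 0.55 ] 7.541615320206201
((512.8104858398438, 5.469144821166992), (42.00730514526367, 15.621023178100586), 79.31123352050781) 0.13243038664717205
((459.3907165527344, -85.66826629638672), (42.8189697265625, 17.24367904663086), 77.59432220458984) 0.12275283756234735
((507.30816650390625, -196.07847595214844), (42.2083740234375, 17.169124603271484), 81.25527954101562) 0.12397187016167384
scene1 [  5.869 146.035] 3790 [ 0.147 -0.084  0.162] [0.24  0.035 0.505]
scene1 [363.583  64.738] 9816 [ 0.656 -0.26   0.15 ] [ 0.72  -0.095  0.328]
scene1 [493.779 365.019] 14994 [ 0.232 -0.519  0.195] [ 0.374 -0.411  0.3  ]
duct 1815 [0.139 0.537] 7.898001698691875
((511.8656311035156, 6.360170364379883), (42.49445343017578, 15.350190162658691), 80.52092742919922) 0.13173552559560875
((457.7239074707031, -84.34521484375), (42.98724365234375, 14.76602554321289), 81.73819732666016) 0.12204611293466783
((506.4598388671875, -194.68345642089844), (41.909976959228516, 17.581514358520508), 85.651123046875) 0.1218355081538993
```

Run:
```python
from h import *
np.set_printoptions(precision=3,suppress=True)
X,im=cloud("top1")
for v in range(270,380,12): print(v,[tuple(np.round(X[v,u],2)) for u in (445,480,515,535,553)])
from plant import cams;import cv2
c=cams.capture("wrist");cv2.imwrite("pics/w1.png",c["image"][:,:,::-1])
```

```text
270 [(np.float64(0.37), np.float64(-0.52), np.float64(-0.0)), (np.float64(0.37), np.float64(-0.59), np.float64(0.02)), (np.float64(0.38), np.float64(-0.68), np.float64(0.0)), (np.float64(0.38), np.float64(-0.73), np.float64(0.0)), (np.float64(0.4), np.float64(-0.57), np.float64(0.29))]
282 [(np.float64(0.34), np.float64(-0.51), np.float64(0.0)), (np.float64(0.37), np.float64(-0.49), np.float64(0.21)), (np.float64(0.38), np.float64(-0.52), np.float64(0.28)), (np.float64(0.38), np.float64(-0.54), np.float64(0.29)), (np.float64(0.39), np.float64(-0.54), np.float64(0.34))]
294 [(np.float64(0.31), np.float64(-0.52), np.float64(-0.0)), (np.float64(0.35), np.float64(-0.48), np.float64(0.24)), (np.float64(0.36), np.float64(-0.52), np.float64(0.27)), (np.float64(0.36), np.float64(-0.54), np.float64(0.29)), (np.float64(0.36), np.float64(-0.56), np.float64(0.3))]
306 [(np.float64(0.32), np.float64(-0.43), np.float64(0.21)), (np.float64(0.33), np.float64(-0.46), np.float64(0.26)), (np.float64(0.34), np.float64(-0.52), np.float64(0.28)), (np.float64(0.34), np.float64(-0.54), np.float64(0.29)), (n
[... 1110 characters left out ...]
0.07), np.float64(-1.28), np.float64(-0.84)), (np.float64(-0.07), np.float64(-1.36), np.float64(-0.85))]
366 [(np.float64(-0.14), np.float64(-0.87), np.float64(-0.85)), (np.float64(0.22), np.float64(-0.49), np.float64(0.21)), (np.float64(0.15), np.float64(-0.67), np.float64(0.01)), (np.float64(-0.12), np.float64(-1.28), np.float64(-0.84)), (np.float64(-0.12), np.float64(-1.36), np.float64(-0.85))]
378 [(np.float64(-0.19), np.float64(-0.87), np.float64(-0.84)), (np.float64(-0.18), np.float64(-1.03), np.float64(-0.84)), (np.float64(-0.18), np.float64(-1.19), np.float64(-0.85)), (np.float64(-0.17), np.float64(-1.27), np.float64(-0.84)), (np.float64(-0.17), np.float64(-1.36), np.float64(-0.84))]
```

View pics/w1.png

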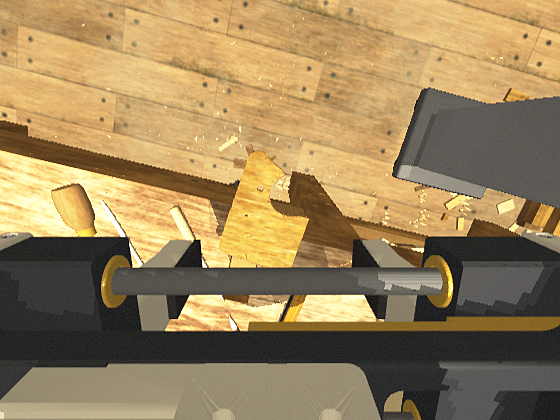

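The wrist view shows the bench edge and the floor under the gripper. The lamp shade, up to about 0.30–0.35 m high, lies between the start pose and the board. I'll rise first, then pass over its inner side.

apply_moves(
  targets=[
    {"dp":[0,0,0.04],"yaw":0},
    {"dp":[0,0,0.08],"yaw":0},
    {"dp":[0,0,0.12],"yaw":0},
    {"dp":[0,0,0.16],"yaw":0},
    {"dp":[0,0,0.2],"yaw":0},
    {"dp":[0,0,0.22],"yaw":0},
    {"dp":[0.01,0.03,0.22],"yaw":0},
    {"dp":[0.025,0.065,0.22],"yaw":0},
    {"dp":[0.04,0.1,0.22],"yaw":0},
    {"dp":[0.055,0.135,0.22],"yaw":0},
    {"dp":[0.07,0.17,0.22],"yaw":0},
    {"dp":[0.085,0.205,0.22],"yaw":0},
    {"dp":[0.1,0.24,0.22],"yaw":0},
    {"dp":[0.12,0.275,0.22],"yaw":0},
    {"dp":[0.12,0.275,0.22],"yaw":0},
  ],
  grip=-0.3,
)

```text
time_s: 1.4
tcp_pos: [0.2836, -0.3758, 0.4694]
eef_rot: [-180.0, 0.2, -165.9]
contact_force: [-0.6, -1.6, 0.7]
gripper_width: 0.0569
gripper_force: 0.0
```

apply_moves(
  targets=[
    {"dp":[0.019,0.032,0],"yaw":5.5},
    {"dp":[0.038,0.064,0],"yaw":11},
    {"dp":[0.057,0.096,0],"yaw":16.5},
    {"dp":[0.076,0.128,0],"yaw":22},
    {"dp":[0.095,0.16,0],"yaw":27.5},
    {"dp":[0.114,0.192,0],"yaw":33},
    {"dp":[0.133,0.224,0],"yaw":38.5},
    {"dp":[0.152,0.256,-0.02],"yaw":44},
    {"dp":[0.171,0.288,-0.04],"yaw":49.5},
    {"dp":[0.19,0.32,-0.06],"yaw":55},
    {"dp":[0.21,0.353,-0.08],"yaw":60.5},
    {"dp":[0.229,0.385,-0.1],"yaw":66},
    {"dp":[0.229,0.385,-0.14],"yaw":66},
    {"dp":[0.229,0.385,-0.18],"yaw":66},
    {"dp":[0.229,0.385,-0.22],"yaw":66},
    {"dp":[0.229,0.385,-0.25],"yaw":66},
    {"dp":[0.229,0.385,-0.25],"yaw":66},
    {"dp":[0.229,0.385,-0.25],"yaw":66},
  ],
)

```text
time_s: 2.9
tcp_pos: [0.5101, 0.0043, 0.2181]
eef_rot: [179.9, -0.1, -100.1]
contact_force: [1.1, 0.6, 1.9]
gripper_width: 0.0569
gripper_force: 0.0
```

Run:
```python
from plant import get_state,cams
from h import *
import cv2
from scipy.spatial.transform import Rotation as Ro
np.set_printoptions(precision=4,suppress=True)
s=get_state();print(s["tcp_pos"],s["eef_rot"],s["contact_force"])
c=cams.capture("wrist");z=c["range_z"];v,u=np.mgrid[:420,:560]
P=np.stack([(u-c["cx"])/c["fx"]*z,(v-c["cy"])/c["fy"]*z,z],-1)
T=c["T_tool_cam"];R=Ro.from_euler("xyz",s["eef_rot"],degrees=True).as_matrix()
X=(P@T[:3,:3].T+T[:3,3])@R.T+s["tcp_pos"]
q=(z>0)&(X[...,2]>.112)&(X[...,2]<.14)&(np.hypot(X[...,0]-.51,X[...,1]-.005)<.04)
p=X[q];print(len(p));
if len(p): print(cv2.minAreaRect((p[:,:2]*1000).astype(np.float32)),p[:,2].max())
cv2.imwrite("pics/w2.png",c["image"][:,:,::-1])
```

```text
[0.5101 0.0043 0.2181] [ 179.8534   -0.1231 -100.1306] [1.0884 0.6072 1.8854]
896
((512.9893798828125, 8.044536590576172), (42.563350677490234, 15.05578327178955), 79.8042984008789) 0.12994720408071614
```

View pics/w2.png

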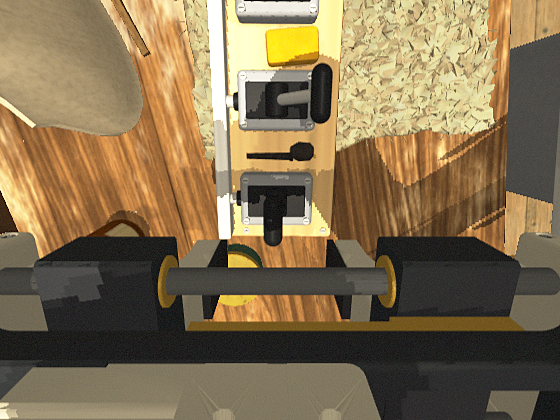

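The wrist view shows the tripped bar, at (273,215), centred between the fingers at (210,270) and (350,270), with its yaw aligned. I'll descend around the bar and narrow the gap.

apply_moves(
  targets=[
    {"dp":[0.002,0.002,-0.03],"yaw":0},
    {"dp":[0.002,0.002,-0.06],"yaw":0},
    {"dp":[0.002,0.002,-0.08],"yaw":0},
    {"dp":[0.002,0.002,-0.09],"yaw":0},
    {"dp":[0.002,0.002,-0.09],"yaw":0},
  ],
)

```text
time_s: 3.37
tcp_pos: [0.513, 0.0067, 0.1287]
eef_rot: [180.0, -0.0, -100.1]
contact_force: [-0.1, 0.4, 0.2]
gripper_width: 0.0571
gripper_force: 0.0
```

apply_moves(
  targets=[
    {"dp":[0,0,0],"yaw":0},
    {"dp":[0,0,0],"yaw":0},
    {"dp":[0,0,0],"yaw":0},
    {"dp":[0,0,0],"yaw":0},
  ],
  grip=0.35,
  squeeze=5,
)

```text
time_s: 3.7
tcp_pos: [0.5134, 0.0069, 0.13]
eef_rot: [-179.9, 0.1, -100.1]
contact_force: [0.5, -0.0, 0.5]
gripper_width: 0.0357
gripper_force: 0.0
```

apply_moves(
  targets=[
    {"dp":[-0.005,0.001,-0.001],"yaw":0},
    {"dp":[-0.01,0.002,-0.002],"yaw":0},
    {"dp":[-0.015,0.003,-0.002],"yaw":0},
    {"dp":[-0.02,0.004,-0.002],"yaw":0},
    {"dp":[-0.025,0.0045,-0.002],"yaw":0},
    {"dp":[-0.03,0.005,-0.002],"yaw":0},
    {"dp":[-0.034,0.006,-0.002],"yaw":0},
    {"dp":[-0.038,0.007,-0.002],"yaw":0},
    {"dp":[-0.038,0.007,-0.002],"yaw":0},
    {"dp":[-0.038,0.007,-0.002],"yaw":0},
  ],
)

```text
time_s: 4.53
tcp_pos: [0.4739, 0.0136, 0.1265]
eef_rot: [179.9, -0.0, -100.1]
contact_force: [0.1, 0.5, 1.3]
gripper_width: 0.0285
gripper_force: 0.6
```

apply_moves(
  targets=[
    {"dp":[-0.002,0,0],"yaw":0},
    {"dp":[-0.004,0.001,0],"yaw":0},
    {"dp":[-0.006,0.001,0],"yaw":0},
    {"dp":[-0.006,0.001,0],"yaw":0},
  ],
)

```text
time_s: 4.87
tcp_pos: [0.4686, 0.0147, 0.1267]
eef_rot: [-180.0, 0.0, -100.1]
contact_force: [3.3, -0.7, 0.5]
gripper_width: 0.0284
gripper_force: 1.4
```

Run:
```python
from plant import get_state,cams
from h import *
import cv2
s=get_state();print(s["tcp_pos"],s["contact_force"])
c=cams.capture("scene");cv2.imwrite("pics/s2.png",cv2.resize(c["image"][100:300,130:360],None,fx=3,fy=3)[:,:,::-1])
```

```text
[0.46864619 0.01472818 0.12666528] [ 3.26956171 -0.72171381  0.54265065]
```

View pics/s2.png

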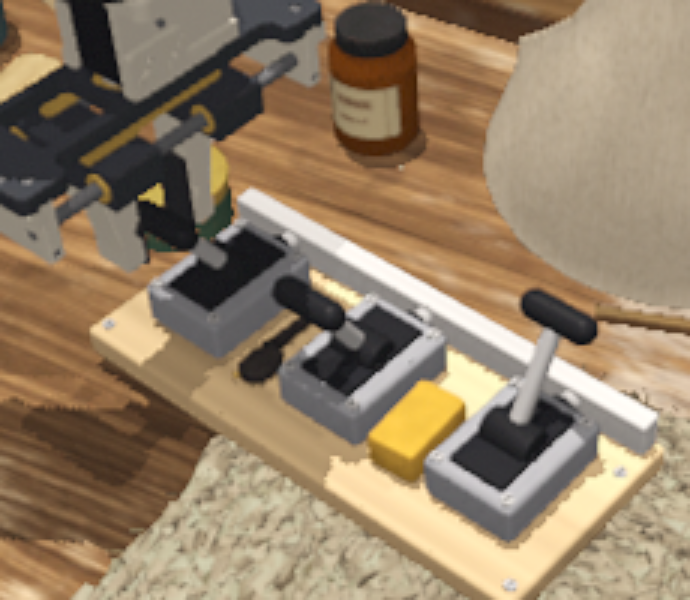

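The lever at (170,225) now leans towards the robot much like the off lever. I'll creep on until the force shows the stop.

apply_moves(
  targets=[
    {"dp":[-0.002,0,0],"yaw":0},
    {"dp":[-0.004,0.001,0],"yaw":0},
    {"dp":[-0.004,0.001,0],"yaw":0},
  ],
)

```text
time_s: 5.17
tcp_pos: [0.4659, 0.0156, 0.1271]
eef_rot: [-179.9, 0.0, -100.1]
contact_force: [9.3, -5.2, -2.8]
gripper_width: 0.0326
gripper_force: 4.5
```

apply_moves(
  targets=[
    {"dp":[0,0,0],"yaw":0},
    {"dp":[-0.002,0,0],"yaw":0},
    {"dp":[-0.002,0,0],"yaw":0},
    {"dp":[-0.002,0,0],"yaw":0},
  ],
  squeeze=20,
)

```text
time_s: 5.5
tcp_pos: [0.4675, 0.0159, 0.1276]
eef_rot: [-179.5, 0.1, -100.1]
contact_force: [23.3, -11.1, -13.9]
gripper_width: 0.0284
gripper_force: 12.8
```

It hit the hard stop at 23 N. Now the throw to on.

apply_moves(
  targets=[
    {"dp":[0.006,-0.001,0],"yaw":0},
    {"dp":[0.012,-0.002,0],"yaw":0},
    {"dp":[0.018,-0.003,0],"yaw":0},
    {"dp":[0.024,-0.004,0],"yaw":0},
    {"dp":[0.03,-0.005,0],"yaw":0},
    {"dp":[0.036,-0.006,0],"yaw":0},
    {"dp":[0.042,-0.007,0],"yaw":0},
    {"dp":[0.048,-0.008,0],"yaw":0},
    {"dp":[0.054,-0.009,0],"yaw":0},
    {"dp":[0.06,-0.01,0],"yaw":0},
    {"dp":[0.066,-0.011,0],"yaw":0},
    {"dp":[0.072,-0.013,0],"yaw":0},
    {"dp":[0.078,-0.014,0],"yaw":0},
    {"dp":[0.083,-0.015,0],"yaw":0},
    {"dp":[0.087,-0.015,0],"yaw":0},
    {"dp":[0.09,-0.016,0],"yaw":0},
    {"dp":[0.09,-0.016,0],"yaw":0},
  ],
)

```text
time_s: 6.92
tcp_pos: [0.5527, -0.0003, 0.1264]
eef_rot: [180.0, 0.0, -100.2]
contact_force: [-5.2, 2.4, 1.7]
gripper_width: 0.0285
gripper_force: 2.5
```

apply_moves(
  targets=[
    {"dp":[0.002,0,0],"yaw":0},
    {"dp":[0.004,-0.001,0],"yaw":0},
    {"dp":[0.004,-0.001,0],"yaw":0},
  ],
)

```text
time_s: 7.17
tcp_pos: [0.5534, -0.0008, 0.1259]
eef_rot: [179.6, -0.0, -100.2]
contact_force: [-15.7, 7.8, 7.6]
gripper_width: 0.0287
gripper_force: 9.0
```

apply_moves(
  targets=[
    {"dp":[0.002,0,0],"yaw":0},
    {"dp":[0.002,0,0],"yaw":0},
  ],
)

```text
time_s: 7.33
tcp_pos: [0.5536, -0.0009, 0.1257]
eef_rot: [179.5, -0.1, -100.2]
contact_force: [-22.4, 9.7, 11.5]
gripper_width: 0.0289
gripper_force: 12.5
```

apply_moves(
  targets=[
    {"dp":[-0.006,0.001,0],"yaw":0},
    {"dp":[-0.009,0.0015,0],"yaw":0},
    {"dp":[-0.009,0.0015,0],"yaw":0},
  ],
)

```text
time_s: 7.58
tcp_pos: [0.5507, 0.0004, 0.1274]
eef_rot: [-179.8, 0.1, -100.1]
contact_force: [-0.5, -0.5, 0.3]
gripper_width: 0.0287
gripper_force: 0.0
```

apply_moves(
  targets=[
    {"dp":[0,0,0],"yaw":0},
    {"dp":[0,0,0],"yaw":0},
    {"dp":[0,0,0],"yaw":0},
    {"dp":[0,0,0.02],"yaw":0},
    {"dp":[0,0,0.04],"yaw":0},
    {"dp":[0,0,0.07],"yaw":0},
    {"dp":[0,0,0.1],"yaw":0},
    {"dp":[-0.03,0,0.12],"yaw":0},
    {"dp":[-0.06,0,0.14],"yaw":0},
    {"dp":[-0.06,0,0.14],"yaw":0},
    {"dp":[-0.06,0,0.14],"yaw":0},
  ],
  grip=0,
)

```text
time_s: 8.5
tcp_pos: [0.4896, 0.0003, 0.2686]
eef_rot: [-179.8, 0.1, -100.1]
contact_force: [0.0, 0.3, -0.3]
gripper_width: 0.0437
gripper_force: 0.0
```

Run:
```python
from plant import get_state,cams
import cv2
s=get_state();print(s["tcp_pos"],s["contact_force"])
c=cams.capture("scene");cv2.imwrite("pics/s3.png",cv2.resize(c["image"][100:300,130:360],None,fx=3,fy=3)[:,:,::-1])
```

```text
[4.89561211e-01 2.60966718e-04 2.68571665e-01] [ 0.01685908  0.25996915 -0.26720666]
```

View pics/s3.png

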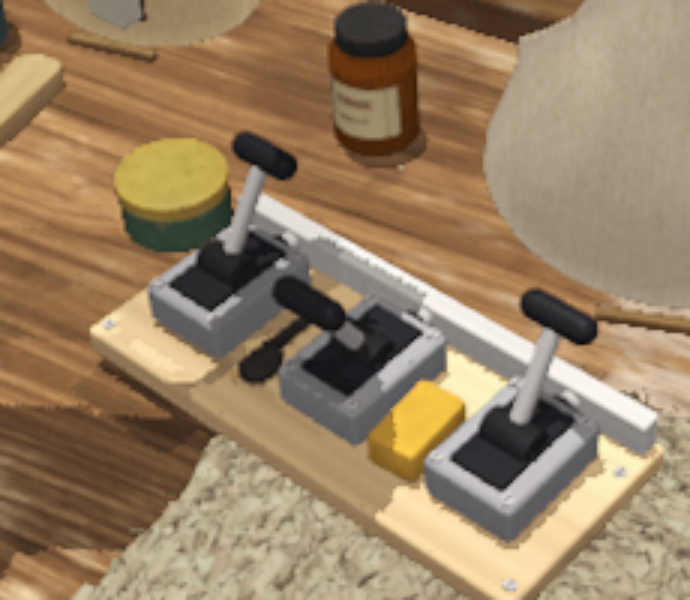

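The left lever, with its bar at (265,155), is fully on and matches the right one. The middle lever is still off, and the arm is clear of everything.

```bash
python3 -c "
from plant import r
print(r.close_job())"
```

```text
the job is handed in; nothing more can be done
None
```

I reset the tripped lever: it went fully off to its stop, then fully on to its stop, and was released. The other two levers still look as they were in the final picture, the arm is clear, and the job is handed in; no verdict was returned.

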